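# Rack the welded test plate

## Task

Take the tall, wide welded test plate that stands in one of the two holding blocks and slide it upright down into the empty slot of the three-slot cooling rack, fully home on the slot's floor and not sticking out past the ends of the slot. Leave the two short plates that are already in the rack standing where they are.

Things in the scene. Friction and masses are not known exactly. Their poses are not given: they have to be found in the camera images.
- coupon_mid (a point): Centre of the loose welded steel plate: 80 mm wide (x), 10 thick (y), 120 tall (z up), 0.75 kg; a weld bead up to 3 mm proud runs level across both faces at mid-height. It stands in a 16 mm slot (floor 10 mm above the table) of a fixed aluminium block 120 x 50 x 35 mm high. A like block holds a smaller plain plate, 40 x 10 x 85 tall, not needed; which block holds which varies.
- slot (a point): Centre of the floor of the rack's empty slot, 12 mm above the table; x along the slot, y across, z up. The fixed dark steel rack has three parallel slots 45 mm apart; any may be the empty one. A slot is 110 mm long, open above and at both ends, 15 mm wide in its lower 25 mm, then flares to about 33 mm at the mouth, 45 mm above its floor.
- racked_a_mid (a point): Centre (half-way up) of one of two loose short steel plates already standing in the other slots: 70 mm long (x), 10 mm thick (y), 60 mm tall (z). Its top is 72 mm above the table.
- racked_b_mid (a point): Centre of the other short racked plate, the same size.

How it is judged:
At the end, for the whole second after the job is handed in: The welded plate stands in the empty slot, within 8 mm of resting on the slot's floor, its centre within 20 mm of the slot's centre lengthwise and 12 mm across, within 0.2 rad of upright and of the slot's direction; both short racked plates are within 20 mm of where they started (x of coupon_mid in the frame of slot between -0.02 and 0.02 m and y of coupon_mid in the frame of slot between -0.012 and 0.012 m and z of coupon_mid in the frame of slot between 0.052 and 0.068 m and angle between coupon_mid's own z axis and vertical below 0.2 rad and angle between the x axis of coupon_mid and the x axis of slot, either way round below 0.2 rad and distance of each of racked_a_mid, racked_b_mid from where it was at the start of the episode below 0.02 m); the robot touches nothing.
It also fails if it takes over 48 s, if anything falls off the work surface, if the arm or the gripper's body presses on something with over 40 N, if the wrist force passes 120 N, or if a joint passes its speed limit or range.

## Robot

A 6-joint arm with a two-finger parallel gripper is mounted at the origin on the work surface. World frame = base frame: x ahead of the robot, y to its left, z up, the work surface at z = 0. Lengths are in m, angles in rad, forces in N, time in s.
With the tool pointing down it reaches from about 0.325 to 1 m from the base axis. Payload 5.1 kg.
Tool frame: the origin (TCP) lies midway between the tips of the shut fingers; the grasp point (between the pads) lies 19 mm behind it (robot.grasp_offset is the distance from the TCP to the grasp point, in m); z points along the fingers, y is the line along which they close (so a half turn about z gives the same grasp; the last joint's range is limited). The gripper opens to 85 mm and grips with 20 to 120 N. Pads are 22 mm wide; open, the fingers measure 114 mm over their backs; the gripper's body (76 mm by 85 mm) begins 54 mm behind the grasp point. The pads swing forward as they close: fully open they stand 13 mm farther back than shut.
Start: joints at [1.258, 0.124, 1.65, -0, 1.367, -0.083], TCP at [0.148, 0.633, 0.231] pointing down, gripper open.
Joint ranges: [-2.61, 2.61], [-1.02, 2.33], [0.03, 2.71], [-1.35, 4.49], [0.32, 2.68], [-2.91, 2.91]. Speed limits (rad/s): [2.57, 2.57, 3.14, 3.14, 3.14, 3.14].

## Interface

Orientations are given as a unit quaternion [x, y, z, w].
In Python, from bench import telemetry, optics, robot gives the robot as it stands. The module is installed in compiled form; this text tells all that it offers.
- The arm moves only by the tool send_rows, never from a script. Its argument "steps" is a list of rows, each a list of 5 numbers: the opening, from -1 (shut) to 1 (fully open), then the shift along the tool's x, y, z as a fraction of full scale, then the turn about the tool's z as a fraction of full scale. A call has 1 to 12 rows; each row is the pose to reach, as a shift and turn from the pose commanded when the call began, along the tool's axes at that moment; what a row does not reach only later rows make up. Full scale, the value 1, is 500 mm for a shift and 120 degrees for a turn. A row lasts 1/8 s, in which the tool goes at most 62.5 mm and 10.7 degrees, less where a joint would pass 70% of its speed; a pose out of reach is approached as far as the arm can. A call with a number of a shift or a turn outside -1 to 1 is refused whole. A call with a gripper value outside its range is refused whole. The fingers move at their own pace and stop on an object; "squeeze" is the grip in N (left out, the last holds). Time passes only in rows, so rows that repeat a pose let the fingers close. It gives the time, the measured TCP pose, the force, the opening and the grip force at its end, in the units of the state.
- telemetry.read_state(): the state, without advancing time (a new reading comes with each control period).
- optics.camera(name): name is "side" or "top" or "wrist"; returns (picture, depth): 420x560x3 uint8, red, green, blue; 420x560 float32, m along the optical axis (not along the pixel's ray), 0 where there is no reading.
- optics.calibration(name): a dict with "fx", "fy", "cx", "cy" (pixels), "camera_from_world" (4x4, takes a point from world to camera coordinates); the wrist camera has in their place "tool_from_camera" (4x4, takes a point from camera to tool coordinates, whose origin is the TCP and whose axes are the flange's). Camera axes: x right, y down, z forward; pixel columns grow to the right and rows downward; lengths in m; the calibration is good to about 2 mm. The wrist camera is an equidistant fisheye: a pixel r from the principal point sees the ray r / f radians off the axis. A picture is of the moment at which its call begins: read the wrist's pose just before it. calibration takes no time and is no camera call.
- robot.hand_in(): hands the job in; it is judged then, once.
The state is a dict: "clock": time; "joint_pos": joint angles; "joint_velocities": joint speeds; "joint_efforts": joint torques, N m; "eef_pos": TCP position; "tool_rot": TCP orientation; "ft_force": force on the tool from outside, world axes, zero at the start; "ft_torque": the same for the moment, N m; "grip_width": opening from 0.0 (shut) to 1.0 (fully open); "gripper_force": force on a finger pad.
Only numpy, scipy, OpenCV 4.12 (cv2) and the standard library are available. Lean on these libraries where they do the work, as an engineer would, in place of code of your own. Each camera call takes 0.05 s, during which the arm holds its last target. There are 200 camera calls.

## Working session

There is one attempt and no reset: what is moved stays moved. The work goes in short steps, Python scripts to look and compute and a tool call to move; the robot and the scene stay as the last step left them, time stands still between calls to the robot, and variables do not carry over. Pictures are saved under pics/ and viewed, at most 10 in all, crops included, and the job is handed in when it is done.

Besides the shell and the picture viewer there is one more tool, called after "Request:" as name(argument=value, ...), one argument or row to a line, values as JSON. send_rows: Moves the arm, as the interface text tells. Its arguments: {"type":"object","properties":{"steps":{"type":"array","items":{"type":"array","items":{"type":"number"}}},"squeeze":{"type":"number"}},"required":["steps"]}

```bash
mkdir -p pics
cat > h.py <<'E'
import numpy as np, cv2
from bench import telemetry, optics, robot
def cloud(name):
    im,d=optics.camera(name); c=optics.calibration(name)
    v,u=np.mgrid[:420,:560]
    P=np.stack([(u-c['cx'])/c['fx']*d,(v-c['cy'])/c['fy']*d,d],-1)
    T=np.linalg.inv(c['camera_from_world'])
    W=P@T[:3,:3].T+T[:3,3]; W[d==0]=np.nan
    return im,W
E
python3 - <<'E'
from h import *
a,W=cloud('top'); b,V=cloud('side')
np.savez('s.npz',a=a,W=W,b=b,V=V)
cv2.imwrite('pics/top.png',a[...,::-1]); cv2.imwrite('pics/side.png',b[...,::-1])
s=telemetry.read_state(); print(s)
E
```

```text
{'clock': 0.1, 'joint_pos': array([ 1.25838905e+00,  1.24435006e-01,  1.65153422e+00, -1.90396148e-05,
        1.36749092e+00, -8.25828144e-02]), 'joint_velocities': array([-0.00086657, -0.00097083, -0.00308441,  0.00048095, -0.00074584,
        0.00018626]), 'joint_efforts': array([ 4.02080686e-04, -4.24935544e+01, -3.66651285e+01, -5.25294342e-05,
        3.96846139e-03,  7.58984726e-06]), 'eef_pos': array([0.1479278 , 0.63238084, 0.230181  ]), 'tool_rot': array([ 1.14657531e-01,  9.93404640e-01, -9.17423488e-04, -1.74072877e-04]), 'ft_force': array([0.23657965, 0.23752411, 0.38002772]), 'ft_torque': array([ 0.00783674, -0.00142526,  0.02637299]), 'gripper_force': 0.0, 'grip_width': 1.0001948937385785}
```

View pics/top.png

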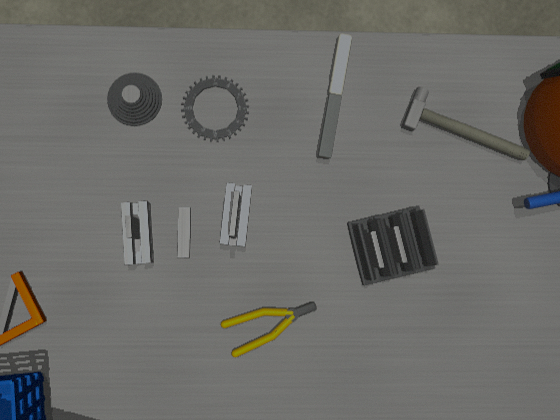

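View pics/side.png

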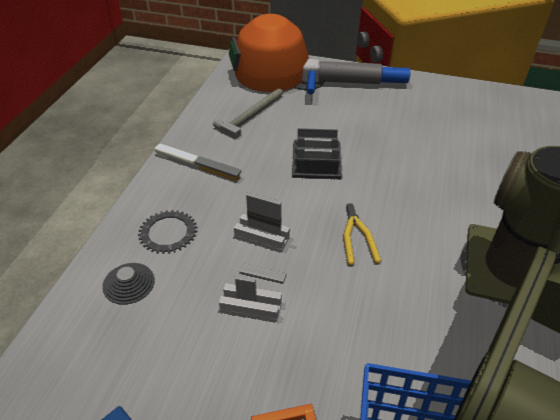

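The top view shows the tall plate in the right block at about (236,215) and the small plate in the left block at (136,232). The rack is at (392,245), with short plates near (377,250) and (400,245). Next I'll measure these from the depth.

Run:
```python
from h import *
z=np.load('s.npz')
def rect(p):
    (c,(w,h),a)=cv2.minAreaRect((p[:,:2]*1000).astype(np.float32)); bx=cv2.boxPoints((c,(w,h),a))
    e=[bx[1]-bx[0],bx[2]-bx[1]]; e=max(e,key=np.linalg.norm); 
    print(np.round(c),np.round([w,h]),'axis deg',np.degrees(np.arctan2(e[1],e[0]))%180,'n',len(p),'z',np.median(p[:,2]).round(4))
W=z['W']; print('px->world',W[215,236],W[232,136],W[245,392])
def box(W,u0,u1,v0,v1,z0,z1):
    P=W[v0:v1,u0:u1].reshape(-1,3); return P[(P[:,2]>z0)&(P[:,2]<z1)]
for n,a in dict(plate=(215,260,175,255,.115,.14),blkR=(215,260,175,255,.028,.042),blkL=(115,160,190,275,.028,.042),lying=(170,195,200,265,.005,.2),rack=(340,445,200,290,.02,.2),racktop=(340,445,200,290,.05,.062),sh=(340,445,200,290,.066,.08)).items():
    p=box(W,*a); print(n,end=' '); 
    if len(p)>4: rect(p)
m=(W[...,2]>.064)&(W[...,2]<.085); m[:,:340]=0;m[:,445:]=0;m[:200]=0;m[290:]=0
n,l,st,_=cv2.connectedComponentsWithStats(m.astype(np.uint8))
for i in range(1,n):
    if st[i,4]>10: print(st[i]); rect(W[l==i])
V=z['V']; P=V.reshape(-1,3); 
c=W[215,236,:2]
p=P[(np.hypot(*(P[:,:2]-c).T)<.07)&(P[:,2]>.06)]; print('side plate');rect(p); print(p[:,2].max())
# top row profile across rack
print(W[236:256:6,345:442:3,2].round(3))
crop=cv2.resize(z['a'][190:300,210:450],None,fx=3.3,fy=3.3,interpolation=cv2.INTER_CUBIC); cv2.imwrite('pics/crop.png',crop[...,::-1])
```

```text
px->world [0.55326335 0.06783493 0.13047626] [0.5257953  0.25726921 0.05497852] [ 0.505587   -0.236169    0.03296006]
plate [558.  72.] [10. 80.] axis deg 174.33798 n 270 z 0.1314
blkR [564.  71.] [ 50. 120.] axis deg 174.35173 n 1057 z 0.0363
blkL [527. 262.] [120.  51.] axis deg 4.9150367 n 1086 z 0.0361
lying [531. 175.] [128.  45.] axis deg 4.943774 n 638 z 0.0091
rack [ 507. -240.] [110. 135.] axis deg 103.78859 n 3696 z 0.0544
racktop [ 507. -240.] [110. 135.] axis deg 103.76791 n 1776 z 0.0564
sh [ 502. -218.] [70. 56.] axis deg 13.09067 n 450 z 0.0729
[392 226  16  37 237]
[ 507. -240.] [70. 11.] axis deg 13.888346 n 237 z 0.0727
[370 231  15  37 228]
[ 497. -196.] [69. 11.] axis deg 13.375005 n 228 z 0.0729
side plate
[555.  75.] [17. 83.] axis deg 174.761 n 878 z 0.1005
0.13356791661011636
[[ 0.    -0.001  0.008  0.013  0.029  0.054  0.058  0.03   0.056  0.073
   0.075  0.055  0.059  0.058  0.057  0.034  0.056  0.073  0.074  0.051
   0.059  0.056  0.059  0.015  0.022  0.036  0.046  0.051  0.056 -0.001
   0.003  0.001  0.003]
 [-0.001 -0.     0.002  0.014  0.014  0.043  0.057  0.048  0.043  0.068
   0.074    nan  0.056  0.055  0.057  0.044  0.047  0.067  0.075  0.071
   0.052  0.06   0.056  0.015  0.012  0.028  0.04   0.047  0.058  0.061
   0.     0.002  0.003]
 [ 0.002  0.003 -0.     0.01   0.011  0.03   0.053  0.057  0.031  0.055
   0.07   0.071  0.051  0.057  0.055  0.062  0.041  0.058  0.073  0.074
   0.054  0.06   0.054  0.06   0.014  0.021  0.036  0.048  0.052  0.059
  -0.001  0.001  0.003]
 [ 0.001  0.003  0.001  0.003  0.014  0.015  0.041  0.059  0.048  0.043
   0.067  0.071  0.077  0.054  0.056  0.056  0.046  0.047  0.064  0.072
   0.074  0.055  0.054  0.056  0.041  0.015  0.027  0.04   0.048  0.053
   0.058  0.001 -0.   ]]
```

View pics/crop.png

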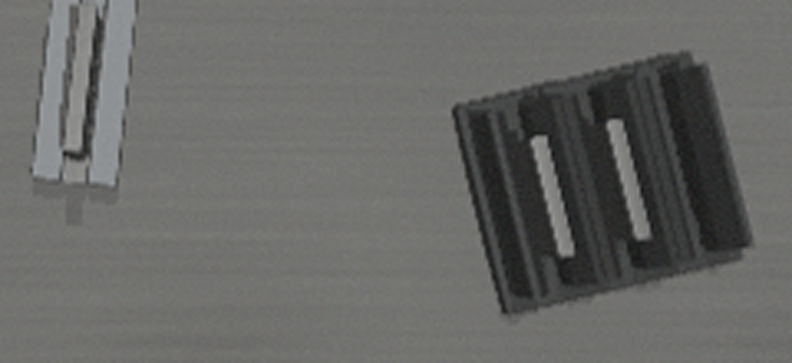

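Request:
send_rows(
  steps=[
    [1,-0.96,-0.84,0,-0.0625],
    [1,-0.96,-0.84,0,-0.0625],
    [1,-0.96,-0.84,0,-0.0625],
    [1,-0.96,-0.84,0,-0.0625],
    [1,-0.96,-0.84,0,-0.0625],
    [1,-0.96,-0.84,0,-0.0625],
    [1,-0.96,-0.84,0,-0.0625],
    [1,-0.96,-0.84,0,-0.0625],
    [1,-0.96,-0.84,0,-0.0625],
    [1,-0.96,-0.84,0,-0.0625],
    [1,-0.96,-0.84,0,-0.0625],
    [1,-0.96,-0.84,0,-0.0625],
  ],
  squeeze=80,
)

```text
clock: 1.6
eef_pos: [0.5196, 0.1143, 0.2308]
tool_rot: [0.05, 0.999, 0.0, -0.001]
ft_force: [0.0, -0.3, -0.3]
grip_width: 1.001
gripper_force: 0.0
```

Request:
send_rows(
  steps=[
    [1,-0.084,-0.076,0,0],
    [1,-0.084,-0.076,0,0],
    [1,-0.084,-0.076,0,0],
  ],
)

```text
clock: 1.98
eef_pos: [0.557, 0.0741, 0.231]
tool_rot: [0.049, 0.999, 0.0, -0.001]
ft_force: [-0.7, 0.8, 0.4]
grip_width: 1.002
gripper_force: 0.0
```

```bash
cat >> h.py <<'E'
def wcloud():
    from scipy.spatial.transform import Rotation as R
    s=telemetry.read_state(); im,d=optics.camera('wrist'); c=optics.calibration('wrist')
    v,u=np.mgrid[:420,:560]; x=(u-c['cx'])/c['fx']; y=(v-c['cy'])/c['fy']; r=np.hypot(x,y)+1e-9
    k=np.where(r<1.45,np.tan(np.minimum(r,1.45)),np.nan)/r*d
    P=np.stack([x*k,y*k,d],-1); P[d==0]=np.nan
    T=c['tool_from_camera']; P=P@T[:3,:3].T+T[:3,3]
    return im,P,P@R.from_quat(s['tool_rot']).as_matrix().T+s['eef_pos'],s
def rect(p):
    (c,(w,h),a)=cv2.minAreaRect((p[:,:2]*1000).astype(np.float32)); bx=cv2.boxPoints((c,(w,h),a))
    e=max([bx[1]-bx[0],bx[2]-bx[1]],key=np.linalg.norm)
    print(np.round(c,1),np.round([w,h]),'deg',(np.degrees(np.arctan2(e[1],e[0]))%180).round(1),'n',len(p),'z',np.median(p[:,2]).round(4))
E
python3 - <<'E'
from h import *
im,P,W,s=wcloud(); cv2.imwrite('pics/w1.png',im[...,::-1]); print(s['eef_pos'],s['tool_rot'])
D=np.hypot(W[...,0]-.558,W[...,1]-.072)
for lo,hi in [(.122,.140),(.028,.042)]:
    m=(D<.075)&(W[...,2]>lo)&(W[...,2]<hi)
    n,l,st,_=cv2.connectedComponentsWithStats(m.astype(np.uint8))
    for i in range(1,n):
        if st[i,4]>60: print(st[i]); rect(W[l==i]); rect(P[l==i])
E
```

```text
[0.55700981 0.07411382 0.23102687] [ 4.86747902e-02  9.98814513e-01  2.72097577e-04 -5.09655259e-04]
[ 268  152   13   99 1226]
[557.9  73.3] [ 9. 80.] deg 174.1 n 1226 z 0.1303
[-1.1 -0.8] [80.  9.] deg 0.3 n 1226 z 0.1008
[ 250  129   18  108 1648]
[562.4  55.9] [ 17. 119.] deg 174.4 n 1648 z 0.0354
[ -7.3 -17.7] [ 17. 119.] deg 180.0 n 1648 z 0.1956
[ 281  129   18  108 1680]
[565.7  88.8] [ 17. 119.] deg 174.2 n 1680 z 0.0353
[-7.4 15.4] [119.  17.] deg 0.3 n 1680 z 0.1957
```

View pics/w1.png

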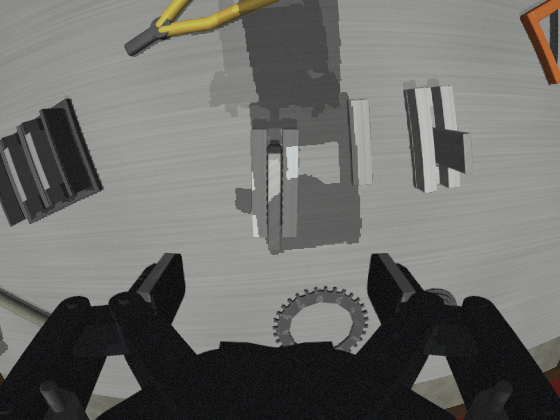

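The wrist view confirms the plate is upright: its top is at pixel (275,200), centred between the fingers to 1 mm. I'll go down and grip it.

Request:
send_rows(
  steps=[
    [1,-0.002,-0.002,0.1,0],
    [1,-0.002,-0.002,0.19,0],
    [1,-0.002,-0.002,0.25,0],
    [1,-0.002,-0.002,0.284,0],
    [1,-0.002,-0.002,0.284,0],
    [-1,-0.002,-0.002,0.284,0],
    [-1,-0.002,-0.002,0.284,0],
    [-1,-0.002,-0.002,0.284,0],
    [-1,-0.002,-0.002,0.284,0],
    [-1,-0.002,-0.002,0.284,0],
    [-1,-0.002,-0.002,0.284,0],
    [-1,-0.002,-0.002,0.284,0],
  ],
  squeeze=80,
)

```text
clock: 3.52
eef_pos: [0.5592, 0.0716, 0.0899]
tool_rot: [0.049, 0.999, 0.0, 0.001]
ft_force: [0.4, 1.4, 3.3]
grip_width: 0.107
gripper_force: 79.2
```

Request:
send_rows(
  steps=[
    [-1,0,0,-0.03,0],
    [-1,0,0,-0.07,0],
    [-1,0,0,-0.12,0],
    [-1,0,0,-0.17,0],
    [-1,0,0,-0.2,0],
    [-1,0,0,-0.2,0],
    [-1,0,0,-0.2,0],
  ],
)

```text
clock: 4.4
eef_pos: [0.5578, 0.0715, 0.188]
tool_rot: [0.049, 0.999, -0.0, -0.001]
ft_force: [-0.4, 0.7, -8.0]
grip_width: 0.106
gripper_force: 78.3
```

Request:
send_rows(
  steps=[
    [-1,0,-0.04,0,-0.02],
    [-1,0.002,-0.12,0,-0.05],
    [-1,0.004,-0.21,0,-0.08],
    [-1,0.006,-0.31,0,-0.1],
    [-1,0.008,-0.41,0,-0.12],
    [-1,0.008,-0.51,0,-0.14],
    [-1,0.01,-0.6,0,-0.15],
    [-1,0.01,-0.67,0,-0.16],
    [-1,0.01,-0.715,0,-0.162],
    [-1,0.01,-0.715,0,-0.162],
    [-1,0.01,-0.715,0,-0.162],
    [-1,0.01,-0.715,0,-0.162],
  ],
)

```text
clock: 5.9
eef_pos: [0.5183, -0.2827, 0.1886]
tool_rot: [-0.12, 0.993, 0.001, -0.0]
ft_force: [0.8, -1.0, -6.6]
grip_width: 0.108
gripper_force: 79.1
```

Run:
```python
from h import *
im,P,W,s=wcloud(); cv2.imwrite('pics/w2.png',im[...,::-1]); print(s['eef_pos'],s['tool_rot'],s['joint_pos'][5])
np.savez('w2.npz',im=im,P=P,W=W)
D=np.hypot(W[...,0]-.507,W[...,1]+.24)
for lo,hi in [(.225,.24),(.1,.22),(.064,.08),(.015,.08),(.052,.063)]:
    m=(D<.1)&(W[...,2]>lo)&(W[...,2]<hi)
    print(lo); n,l,st,_=cv2.connectedComponentsWithStats(m.astype(np.uint8))
    for i in range(1,n):
        if st[i,4]>80: print(st[i]); rect(W[l==i]); rect(P[l==i])
```

```text
[ 0.51834394 -0.28272687  0.18864536] [-1.20384265e-01  9.92727159e-01  5.01077217e-04 -4.07078776e-04] -2.402565995016635
0.225
[ 168  197  216  150 6939]
[ 507.2 -285. ] [52. 54.] deg 147.6 n 6939 z 0.2293
[11.4  0.5] [54. 52.] deg 46.2 n 6939 z -0.0407
0.1
[261 154  31  43 988]
[ 484.6 -290.2] [15. 15.] deg 103.4 n 988 z 0.181
[34.5  0.8] [15. 15.] deg 90.4 n 988 z 0.0077
[230 243  32  36 676]
[ 512.7 -295.9] [ 4. 13.] deg 133.1 n 676 z 0.2088
[  8.6 -11.4] [13.  4.] deg 60.7 n 676 z -0.0202
[290 243  32  36 690]
[ 507.1 -272.6] [14.  4.] deg 75.4 n 690 z 0.2089
[ 8.5 12.5] [ 4. 14.] deg 118.4 n 690 z -0.0202
0.064
[ 320  154   17   82 1076]
[ 506.7 -239.3] [70. 11.] deg 13.5 n 1076 z 0.0721
[ 0.8 44.8] [70. 11.] deg 0.3 n 1076 z 0.1166
[ 369  156   20   80 1069]
[ 496.9 -195.3] [70. 11.] deg 13.6 n 1069 z 0.072
[-0.1 89.9] [70. 11.] deg 0.2 n 1069 z 0.1167
0.015
[ 249  127   19  116 1522]
[ 519.  -297.6] [105.  15.] deg 13.7 n 1522 z 0.0556
[  2.8 -14.8] [105.  15.] deg 0.2 n 1522 z 0.133
[  283   127   120   124 11967]
[ 503.9 -224.5] [111. 105.] deg 13.6 n 11967 z 0.0553
[-0.  
[... 229 characters left out ...]
 8.] deg 13.4 n 1016 z 0.0559
[ 3.5 17.6] [103.   8.] deg 0.5 n 1016 z 0.1328
[ 300  130   12  121 1013]
[ 511.8 -256.4] [109.   8.] deg 13.5 n 1013 z 0.056
[-0. 27.] [109.   8.] deg 0.3 n 1013 z 0.1327
[ 337  131   26  119 1978]
[ 502.2 -217.4] [110.  18.] deg 13.4 n 1978 z 0.0559
[-0.  67.1] [110.  18.] deg 0.4 n 1978 z 0.1328
[ 383  133   20  116 1094]
[ 492.6 -178. ] [110.   9.] deg 13.4 n 1094 z 0.0567
[-1.000e-01  1.077e+02] [110.   9.] deg 0.4 n 1094 z 0.132
[319 152  15  78 156]
[ 507.1 -244. ] [70.  9.] deg 5.7 n 156 z 0.0577
[ 1.6 40.1] [70.  9.] deg 8.2 n 156 z 0.131
[366 154  17  78 255]
[ 497.3 -199.8] [69.  9.] deg 6.4 n 255 z 0.0575
[ 0.5 85.4] [69.  9.] deg 7.5 n 255 z 0.1313
```

View pics/w2.png

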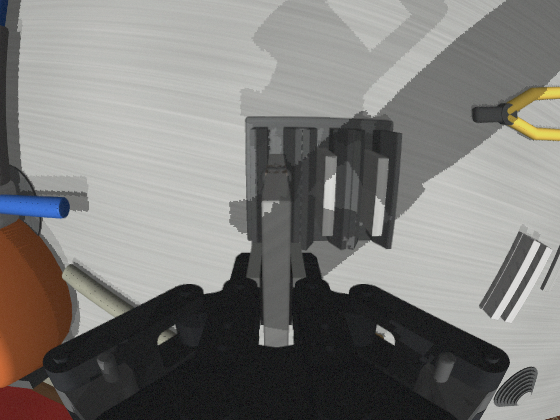

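Slot and plate are aligned to about 1 mm: the slot centre is at y≈0 in the tool frame and the angle is off by 0.2°. I'll lower it in stages.

Request:
send_rows(
  steps=[
    [-1,0,0,0.05,0],
    [-1,0,0,0.1,0],
    [-1,0,0,0.125,0],
    [-1,0,0,0.135,0],
    [-1,0,0,0.145,0],
    [-1,0,0,0.155,0],
    [-1,0,0,0.165,0],
    [-1,0,0,0.165,0],
  ],
)

```text
clock: 6.95
eef_pos: [0.5182, -0.2835, 0.1064]
tool_rot: [-0.12, 0.993, 0.0, -0.0]
ft_force: [0.2, -0.1, -7.2]
grip_width: 0.108
gripper_force: 79.0
```

Request:
send_rows(
  steps=[
    [-1,0,0,0.008,0],
    [-1,0,0,0.016,0],
    [-1,0,0,0.022,0],
    [-1,0,0,0.026,0],
    [-1,0,0,0.026,0],
    [-1,0,0,0.026,0],
  ],
)

```text
clock: 7.7
eef_pos: [0.5186, -0.2838, 0.094]
tool_rot: [-0.12, 0.993, -0.0, 0.0]
ft_force: [-0.5, -0.6, -8.0]
grip_width: 0.105
gripper_force: 79.2
```

Request:
send_rows(
  steps=[
    [-1,0,0,0.002,0],
    [-1,0,0,0.004,0],
    [-1,0,0,0.004,0],
    [-1,0,0,0.004,0],
  ],
)

```text
clock: 8.2
eef_pos: [0.5185, -0.2838, 0.092]
tool_rot: [-0.12, 0.993, -0.0, 0.0]
ft_force: [0.6, -0.6, -6.3]
grip_width: 0.105
gripper_force: 79.3
```

Request:
send_rows(
  steps=[
    [-0.75,0,0,0,0],
    [-0.7,0,0,0,0],
    [-0.6,0,0,0,0],
    [-0.3,0,0,0,0],
    [0,0,0,0,0],
    [0,0,0,0,0],
    [0,0,0,0,0],
    [0,0,0,0,0],
  ],
)

```text
clock: 9.2
eef_pos: [0.5184, -0.2837, 0.0918]
tool_rot: [-0.12, 0.993, 0.0, -0.0]
ft_force: [-0.2, 0.5, -0.0]
grip_width: 0.499
gripper_force: 0.0
```

Request:
send_rows(
  steps=[
    [0,0,0,-0.04,0],
    [0,0,0,-0.1,0],
    [0,0,0,-0.2,0],
    [0,0,0,-0.3,0],
    [0,0,0,-0.3,0],
    [0,0,0,-0.3,0],
  ],
)

```text
clock: 9.95
eef_pos: [0.5185, -0.2837, 0.2427]
tool_rot: [-0.12, 0.993, -0.0, 0.0]
ft_force: [-0.5, 0.0, -1.2]
grip_width: 0.499
gripper_force: 0.0
```

Run:
```python
from h import *
im,P,W,s=wcloud(); cv2.imwrite('pics/w3.png',im[...,::-1]); print(s['eef_pos'],s['ft_force'])
D=np.hypot(W[...,0]-.507,W[...,1]+.24)
for lo,hi in [(.122,.145),(.064,.08)]:
    m=(D<.1)&(W[...,2]>lo)&(W[...,2]<hi)
    print(lo); n,l,st,_=cv2.connectedComponentsWithStats(m.astype(np.uint8))
    for i in range(1,n):
        if st[i,4]>80: rect(W[l==i])
```

```text
[ 0.51846236 -0.28366707  0.24269985] [-0.49687128  0.02711319 -1.21379634]
0.122
[ 516.8 -283.4] [80. 10.] deg 13.5 n 1171 z 0.1322
0.064
[ 506.6 -239.4] [69. 10.] deg 13.4 n 753 z 0.0723
[ 496.9 -195.2] [70. 11.] deg 13.7 n 766 z 0.072
```

View pics/w3.png

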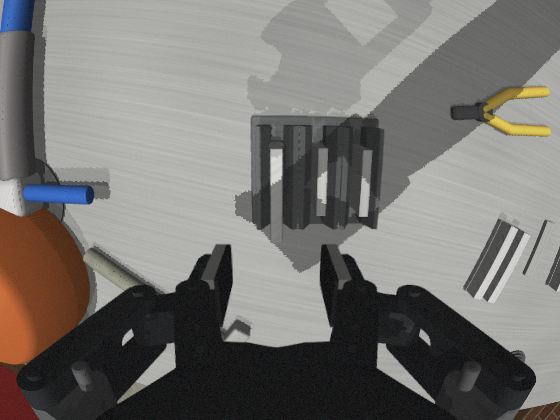

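The plate stands upright in the slot: its top is at pixel (277,190) and z 0.132, so it is home, centred and aligned. The short plates at (322,180) and (365,182) haven't moved, and the gripper is clear.

```bash
python3 -c "
from bench import robot
print(robot.hand_in())"
```

```text
the job is handed in; nothing more can be done
None
```

The welded plate is fully home, upright and centred in the rack's empty slot, both short plates are where they started, and the job was handed in at about 10 s; the hand-in returned no verdict.

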